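# Raise the reference-picture lid to the preset viewing angle

## Robot

A 6-joint arm with a two-finger parallel gripper is mounted at the origin on the work surface; the furniture and walls round the work are solid. World frame = base frame: x ahead of the robot, y to its left, z up, the work surface at z = 0. Lengths are in mm, angles in rad, forces in N, time in s.
With the tool pointing down it reaches from about 275 to 750 mm from the base axis. Payload 10.2 kg.
Tool frame: the origin (TCP) lies midway between the tips of the shut fingers; the grasp point (between the pads) lies 19 mm behind it; z points along the fingers, y is the line along which they close (so a half turn about z gives the same grasp; the last joint's range is limited). The gripper opens to 85 mm and grips with 20 to 120 N. Pads are 22 mm wide; open, the fingers measure 114 mm over their backs; the gripper's body (76 mm by 85 mm) begins 54 mm behind the grasp point. The pads swing forward as they close: fully open they stand 13 mm farther back than shut.
Start: joints at [-1.54, 0.313, 1.498, -0, 1.331, -0.223], TCP at [131.806, -508.191, 231.294] pointing down, gripper open.
Joint ranges: [-2.94, 2.94], [-0.97, 2.17], [0.19, 2.56], [-1.23, 4.37], [0.02, 3.11], [-2.88, 2.88]. Speed limits (rad/s): [2.39, 2.39, 3.01, 3.14, 3.14, 3.14].

## Interface

Orientations are given as a unit quaternion [w, x, y, z].
In Python, from rig import ctrl gives the robot as it stands.
- The arm moves only by the tool arm_command, never from a script. Its argument "increments" is a list of rows, each an object with "dr": the turn, a rotation vector about the tool's x, y, z in units of pi/4 rad (1.0 is pi/4 rad), a list of three; "offset": the shift along the tool's x, y, z in units of 120 mm (1.0 is 120 mm), a list of three; "hand": the opening, from -1 (shut) to 1 (fully open). A call has 1 to 8 rows; each row shifts and turns the commanded pose from where the row before left it, along the tool's axes as they then stand; what a row does not reach is not made up. A row lasts 1/10 s, in which the tool goes at most 50 mm and 8.59 degrees, less where a joint would pass 70% of its speed; a pose out of reach is approached as far as the arm can. A call with a number of a shift or a turn outside -1 to 1 is refused whole. A call with a gripper value outside its range is refused whole. The fingers move at their own pace and stop on an object; "grip_force" is the grip in N (left out, the last holds). Time passes only in rows, so rows that do not move let the fingers close. It gives the time, the measured TCP pose, the force, the opening and the grip force at its end, in the units of the state.
- ctrl.sense(): the state, without advancing time (a new reading comes with each control period).
- ctrl.capture(name): name is "side" or "top"; returns the picture (420x560x3 uint8, red, green, blue); there is no depth.
- ctrl.camera_info(name): a dict with "K" (3x3 intrinsics, pixels), "R" (3x3) and "t" (3): a world point X has camera coordinates R X + t. Camera axes: x right, y down, z forward; pixel columns grow to the right and rows downward; lengths in mm; the calibration is good to about 2 mm. A picture is of the moment at which its call begins. camera_info takes no time and is no camera call.
- ctrl.finish_job(): hands the job in; it is judged then, once.
The state is a dict: "time_s": time; "joints": joint angles; "dq": joint speeds; "tau": joint torques, N m; "eef_pos": TCP position; "ee_rot": TCP orientation; "force": force on the tool from outside, world axes, zero at the start; "wrist_torque": the same for the moment, N m; "grip_width": opening from 0.0 (shut) to 1.0 (fully open); "grip_force": force on a finger pad.
Only numpy, scipy, OpenCV 4.12 (cv2) and the standard library are available. Lean on these libraries where they do the work, as an engineer would, in place of code of your own. Each camera call takes 0.05 s, during which the arm holds its last target. There are 200 camera calls.

## Task

Raise the stiff-hinged lid of the plywood picture box until it stands in line with the red setting arm beside it (same angle, the two faces flush when seen from the side), and leave it standing there by itself. Do not shift the red arm, and leave the glue bottle, the tape roll and the brown slab where they are.

Things in the scene. Friction and masses are not known exactly. Their poses are not given: they have to be found in the camera images.
- refbox: open plywood tray with three cells of tesserae, fixed to the bench: 130 (x, front to back) x 240 (y) x 50 mm high. Origin: centre of its underside, on the bench; its -x side is the front, which faces the robot at yaw 0. Walls 8 mm, the tile fill reaches 20 mm above the bench.
- lid (a joint): lid angle, rad: 0 shut and level, pi/2 upright, stop at 2.1; starts ajar. Stiff hinge: stays at any angle, needs 3 to 5 N at the front edge. A plywood board 145 mm (hinge to front edge; overhangs the tray's front by 15 mm when shut) x 240 mm wide x 9 mm thick, no latch, mosaic picture on its underside, black thumb strip at the middle of the front edge.
- lid_edge (a point): middle of the lid's front (free) edge, in the middle of its thickness. Moves with the lid: its x axis points from here along the lid to the hinge, y along the edge (to the left seen from the front), z out of the lid's outer face.
- lid_hinge (a point): fixed point on the hinge axis, at the middle of the lid's width, 65 mm behind the box's centre and 52 mm above the bench, in the plane of the lid's underside. The axis runs along the box's y.
- setter (a joint): angle of the red setting arm, rad, measured like the lid's: the two are in line when the values are equal. A red bar 130 x 22 x 9 mm with a white line, turning stiffly on the lid's hinge axis, centred 137 mm to the box's +y side (6 mm beside the lid), black knob at its foot. Set already; not to be moved.
- setter_tip (a point): middle of the free end of the red arm, 130 mm from the hinge axis; its x axis points along the arm to the hinge, its z out of the face that belongs with the lid's outer face.
- glue: white glue bottle with a red cap, 53 mm in diameter, 153 mm tall, standing left of the box. Origin: centre of its underside.
- tape: roll of masking tape lying flat, about 104 mm across, 25 mm high, right of the box. Origin: centre of its underside.
- slab: rough brown stone slab, 77 x 121 x 26 mm, lying in the free area to the left in front of the box. Origin: centre of its underside.

How it is judged:
By the outcome, as a careful person would: the job done as asked, in the order asked, and still so for the second after the job is handed in, with the robot touching nothing.
It also fails if it takes over 32 s, if anything falls off the work surface, if the arm or the gripper's body presses on something with over 40 N, if the wrist force passes 120 N, or if a joint passes its speed limit or range.

## Working session

There is one attempt and no reset: what is moved stays moved. The work goes in short steps, Python scripts to look and compute and a tool call to move; the robot and the scene stay as the last step left them, time stands still between calls to the robot, and variables do not carry over. Pictures are saved under pics/ and viewed, at most 10 in all, crops included, and the job is handed in when it is done.

Besides the shell and the picture viewer there is one more tool, called after "Call:" as a command line: name --argument value ..., lists and objects as JSON in quotes. arm_command: Moves the arm, as the interface text tells. Shifts and turns lie within -1 to 1; 1 stands for 120 mm of shift or pi/4 rad of turn. Its arguments: {"type":"object","properties":{"increments":{"type":"array"},"grip_force":{"type":"number"}},"required":["increments"]}

```bash
mkdir -p pics; ls; python3 - <<'E'
from rig import ctrl
import cv2,numpy as np
for n in("side","top"):
    im=ctrl.capture(n); cv2.imwrite(f"pics/{n}0.png",im[:,:,::-1]); c=ctrl.camera_info(n)
    R=np.array(c["R"]);print(n,np.array(c["K"]).round(1).tolist(),R.round(3).tolist(),np.array(c["t"]).round(1),"cam at",(-R.T@np.array(c["t"])).round())
s=ctrl.sense();print(s)
E
```

```text
pics
side [[481.2, 0.0, 284.5], [0.0, 481.2, 209.0], [0.0, 0.0, 1.0]] [[-0.917, -0.399, -0.017], [-0.16, 0.405, -0.9], [0.366, -0.823, -0.436]] [ 498.7  120.3 1111.2] cam at [  70. 1064.  601.]
top [[544.9, 0.0, 285.2], [0.0, 544.9, 209.6], [0.0, 0.0, 1.0]] [[-0.005, -1.0, -0.005], [-0.994, 0.006, -0.106], [0.106, 0.005, -0.994]] [  28.4  532.8 1506. ] cam at [ 371.   18. 1554.]
{'time_s': 0.1, 'joints': array([-1.54040389e+00,  3.13405937e-01,  1.49832214e+00,  1.66194051e-05,
        1.33098665e+00, -2.23408095e-01]), 'dq': array([-0.00092615, -0.00185872, -0.00252078, -0.00068321, -0.0011909 ,
        0.00037041]), 'tau': array([ 2.21691997e-03, -4.12902153e+01, -2.60145181e+01, -1.37021198e-04,
        3.01768268e-03, -3.28992471e-06]), 'eef_pos': array([ 131.80102709, -507.9689961 ,  230.8008848 ]), 'ee_rot': array([-5.57648055e-04,  9.91959055e-01,  1.26557964e-01,  6.20936375e-05]), 'force': array([ 0.56826107,  0.29675981, -0.16646064]), 'wrist_torque': array([ 0.01928499, -0.04175063,  0.04423693]), 'grip_force': 0.0, 'grip_width': 0.9998939812062833}
```

View pics/side0.png

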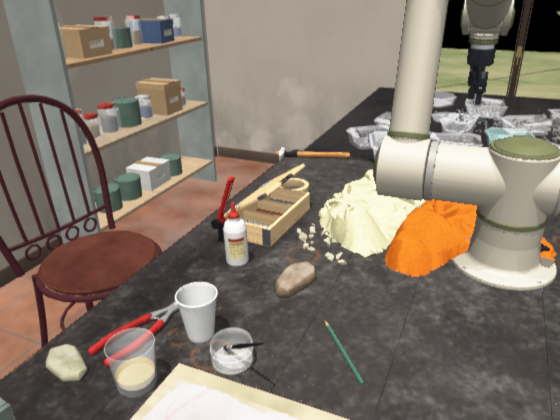

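View pics/top0.png

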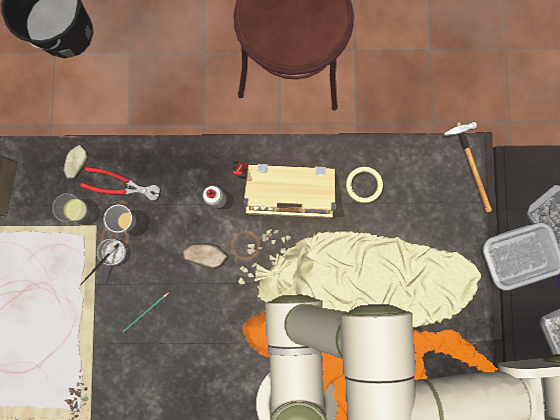

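The side view shows the ajar box at about (270,210), with the red arm at (228,205) beside it and the glue bottle at (235,240). In the top view the lid spans about (247–335, 165–213), the red arm is at (240,170) and the tape at (364,184). The pale heap sits in front of the box. I'll zoom in.

```bash
python3 - <<'E'
import cv2,numpy as np
a=cv2.imread("pics/side0.png")[165:255,200:320]; b=cv2.imread("pics/top0.png")[150:240,225:345]
a=cv2.resize(a,None,fx=6.6,fy=6.6,interpolation=cv2.INTER_CUBIC);cv2.imwrite("pics/sc.png",a)
b=cv2.resize(b,None,fx=6.6,fy=6.6,interpolation=cv2.INTER_CUBIC);cv2.imwrite("pics/tc.png",b)
E
```

```text
(no output)
```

View pics/sc.png

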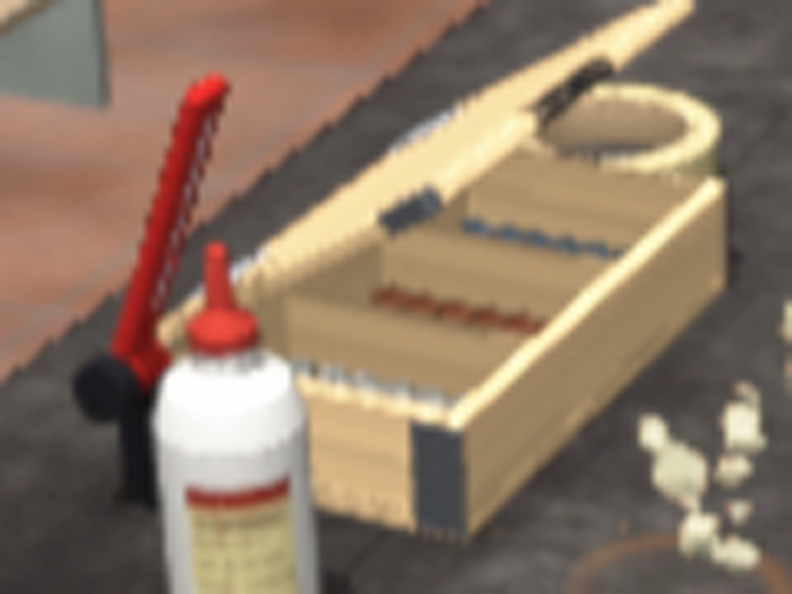

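View pics/tc.png

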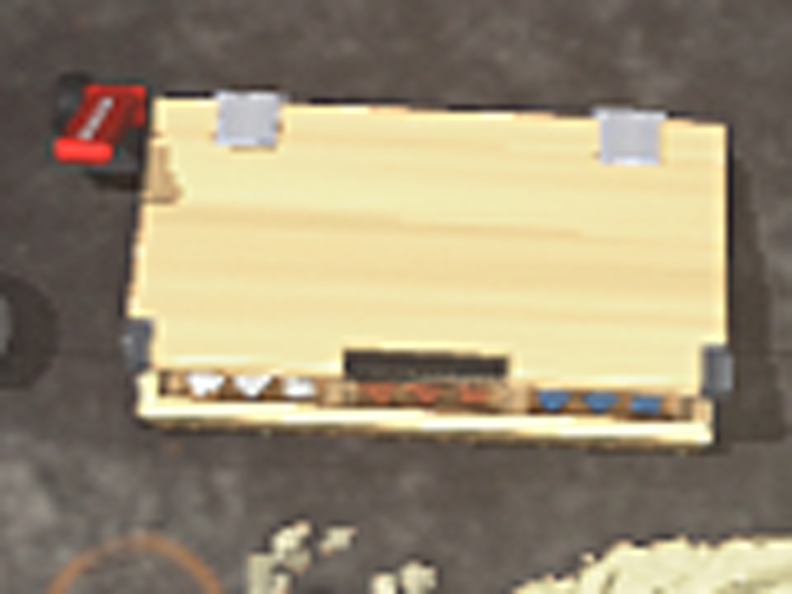

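The side crop shows the box's front-left bottom corner at (271,246), the lid's front-left corner at about (266.7,195.3) and its front-right at (304.8,165.8). The red arm's tip is at about (232,178). In the top crop the box's front rim runs from (246.2,212.9) to (332.9,216.7), and the red tip is at about (237.6,172.7).

```bash
cat > h.py <<'E'
from rig import ctrl
import numpy as np,cv2
from scipy.optimize import least_squares
C={n:{k:np.array(v,float) for k,v in ctrl.camera_info(n).items() if k in"KRt"} for n in("side","top")}
def proj(n,X):
    c=C[n];p=c["K"]@(c["R"]@np.asarray(X,float)+c["t"]);return p[:2]/p[2]
def W(b,p):
    c,s=np.cos(b[2]),np.sin(b[2]);return np.array([b[0]+c*p[0]-s*p[1],b[1]+s*p[0]+c*p[1],p[2]])
def lidp(r,y,off,a): # r from hinge, off normal (out of outer face) -> box frame
    return [65-r*np.cos(a)+off*np.sin(a),y,52+r*np.sin(a)+off*np.cos(a)]
E
python3 - <<'E'
from h import *
obs=[("top",(-65,120,50),(246.2,212.9)),("top",(-65,-120,50),(332.9,216.7)),("side",(-65,120,0),(270.9,246.1)),("side",(-65,-120,0),(309.4,208.9)),("side",(-65,120,50),(268.9,229.4)),("side",(-65,-120,50),(309.4,192.6)),
]
f=lambda b:np.concatenate([proj(n,W(b,p))-np.array(q) for n,p,q in obs])
r=least_squares(f,[600,0,0]);b=r.x;print(b,r.fun.round(1))
np.save("b.npy",b)
L=[("top",(145,0,9),((345+508)/2/6.6+225,351/6.6+150)),("side",(145,120,0),(266.7,195.3)),("side",(145,-120,9),(304.8,165.3))]
g=lambda a:np.concatenate([proj(n,W(b,lidp(*p,a[0])))-np.array(q) for n,p,q in L])
r=least_squares(g,[.6]);print("lid",r.x,r.fun.round(1))
S=[("top",(130,137,4.5),(237.6,172.0)),("side",(130,137,4.5),(231.8,178.5))]
g=lambda a:np.concatenate([proj(n,W(b,lidp(*p,a[0])))-np.array(q) for n,p,q in S])
r=least_squares(g,[1.3]);print("set",r.x,r.fun.round(1))
for a in(1.2,1.3,1.4):print(a,proj("side",W(b,lidp(130,137,4.5,a))),proj("top",W(b,lidp(130,137,4.5,a))))
print("hinge",W(b,[65,0,52]))
# heap, glue location
def ray(n,u,v,z):
    c=C[n];d=c["R"].T@np.linalg.solve(c["K"],[u,v,1]);o=-c["R"].T@c["t"];return o+d*(z-o[2])/d[2]
for u,v in[(300,240),(400,240),(260,290),(480,290),(364,184),(212,195)]:print(u,v,ray("top",u,v,40).round())
E
```

```text
[ 5.81562570e+02  1.25500910e+01 -5.12942752e-02] [-0.8 -0.2 -1.  -0.1 -0.5 -0.1  0.2 -1.2  0.9 -1.2  0.3 -0.8]
lid [0.58172368] [-0.7  2.9 -1.2  1.6  0.5 -3.9]
set [1.21638106] [-0.8  0.9 -0.2 -1.6]
1.2 [232.30765798 177.34211717] [236.80892526 173.76719512]
1.3 [227.72694823 175.09267833] [236.94399178 168.71540733]
1.4 [223.10458322 173.33347578] [237.13214254 163.62318563]
hinge [646.47707757   9.21742495  52.        ]
300 240 [447. -15.  40.]
400 240 [ 445. -293.   40.]
260 290 [310.  96.  40.]
480 290 [ 307. -508.   40.]
364 184 [ 603. -196.   40.]
212 195 [574. 230.  40.]
```

Call:
arm_command --increments '[{"dr":[0,0,0],"offset":[0.27,-0.27,0],"hand":-1},{"dr":[0,0,0],"offset":[0.27,-0.27,0],"hand":-1},{"dr":[0,0,0],"offset":[0.27,-0.27,0],"hand":-1},{"dr":[0,0,0],"offset":[0.27,-0.27,0],"hand":-1},{"dr":[0,0,0],"offset":[0.27,-0.27,0],"hand":-1},{"dr":[0,0,0],"offset":[0.27,-0.27,0],"hand":-1},{"dr":[0,0,0],"offset":[0.27,-0.27,0],"hand":-1},{"dr":[0,0,0],"offset":[0.27,-0.27,0],"hand":-1}]'

```text
time_s: 0.9
eef_pos: [318.1, -190.5, 231.3]
ee_rot: [0.0, 0.992, 0.126, 0.0]
force: [1.1, 0.0, 0.1]
grip_width: -0.001
grip_force: 0.0
```

Call:
arm_command --increments '[{"dr":[0,0,0],"offset":[0.27,-0.27,0],"hand":-1},{"dr":[0,0,0],"offset":[0.27,-0.27,0],"hand":-1},{"dr":[0,0,0],"offset":[0.27,-0.27,0],"hand":-1},{"dr":[0,0,0],"offset":[0.27,-0.27,0],"hand":-1},{"dr":[0,0,0],"offset":[0.27,-0.27,0],"hand":-1},{"dr":[0,0,0],"offset":[0.2,-0.2,0],"hand":-1},{"dr":[0,0,0.19],"offset":[0,0,0],"hand":-1},{"dr":[0,0,0.19],"offset":[0,0,0],"hand":-1}]'

```text
time_s: 1.7
eef_pos: [451.0, 35.5, 230.8]
ee_rot: [-0.0, 1.0, -0.024, -0.001]
force: [-0.9, 0.4, -0.1]
grip_width: -0.0
grip_force: 0.0
```

Call:
arm_command --increments '[{"dr":[0,0.185,0],"offset":[0,0,0],"hand":-1},{"dr":[0,0.185,0],"offset":[0,0,0],"hand":-1},{"dr":[0,0.185,0],"offset":[0,0,0],"hand":-1},{"dr":[0,0,0],"offset":[0,0,0],"hand":-1}]'

```text
time_s: 2.1
eef_pos: [448.5, 35.1, 229.9]
ee_rot: [0.005, 0.976, -0.022, 0.216]
force: [-0.4, 0.1, -0.1]
grip_width: -0.003
grip_force: 0.0
```

```bash
python3 - <<'E'
from h import *
for n in("side","top"):
    im=ctrl.capture(n)[:,:,::-1];cv2.imwrite(f"pics/{n}1.png",im)
a=cv2.imread("pics/side1.png")[100:300,180:480];cv2.imwrite("pics/s1.png",cv2.resize(a,None,fx=2.6,fy=2.6,interpolation=cv2.INTER_CUBIC))
s=ctrl.sense();print(s["time_s"],s["eef_pos"],s["ee_rot"],s["joints"],s["force"])
E
```

```text
2.2 [451.00220171  34.39730274 231.72362691] [ 0.00483875  0.9763396  -0.02191042  0.2150756 ] [-0.22917122 -0.07481972  2.00296768  0.10866226  0.78922471  1.32652779] [ 0.40659473 -0.87634408  0.2130782 ]
```

View pics/s1.png

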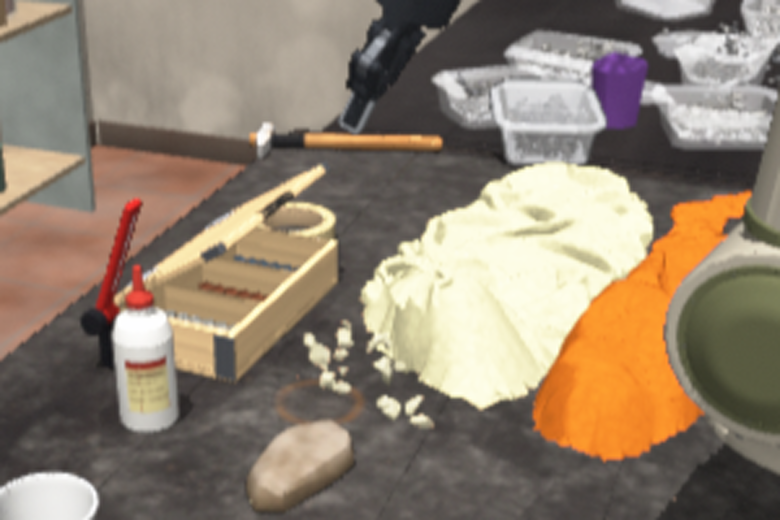

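The gripper is tilted forward over the area in front of the box, and its tips show at about (350,125) in the crop. I'll go down in front of the lid edge, left of the thumb strip.

Call:
arm_command --increments '[{"dr":[0,0,0],"offset":[-0.04,-0.12,0.33],"hand":-1},{"dr":[0,0,0],"offset":[0,-0.1,0.33],"hand":-1},{"dr":[0,0,0],"offset":[0,0,0.33],"hand":-1},{"dr":[0,0,0],"offset":[0,0,0.33],"hand":-1},{"dr":[0,0,0],"offset":[0,0,0],"hand":-1}]'

```text
time_s: 2.7
eef_pos: [514.4, 58.2, 80.7]
ee_rot: [0.004, 0.977, -0.022, 0.211]
force: [-0.5, 0.1, 1.0]
grip_width: -0.003
grip_force: 0.0
```

```bash
python3 - <<'E'
from h import *
a,b=[ctrl.capture(n)[:,:,::-1] for n in("side","top")]
a=a[140:260,200:340];b=b[140:260,205:345]
z=lambda i:cv2.resize(i,None,fx=2.85,fy=4,interpolation=cv2.INTER_CUBIC) if 0 else cv2.resize(i,None,fx=2.8,fy=2.8,interpolation=cv2.INTER_CUBIC)
cv2.imwrite("pics/c2.png",np.hstack([z(a),z(b)]))
E
```

```text
(no output)
```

View pics/c2.png

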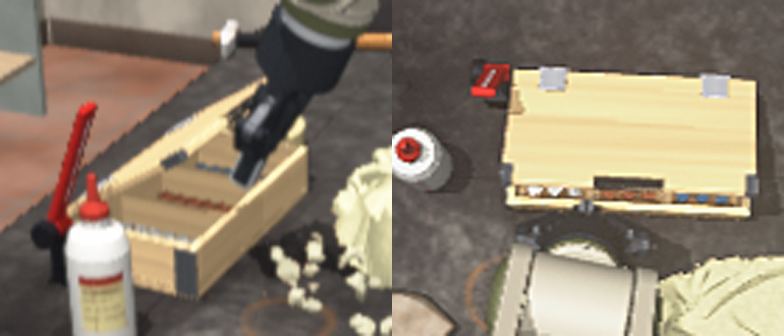

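The fingertips are in front of and under the lid edge at about (245,175) in the left half, over the front rim and clear of the glue. Next I'll push along the arc.

Call:
arm_command --increments '[{"dr":[0,0,0],"offset":[0.083,0,-0.03],"hand":-1},{"dr":[0,0,0],"offset":[0.083,0,-0.03],"hand":-1},{"dr":[0,0,0],"offset":[0.083,0,-0.03],"hand":-1},{"dr":[0,0,0],"offset":[0.083,0,-0.03],"hand":-1},{"dr":[0,0,0],"offset":[0.083,0,-0.03],"hand":-1},{"dr":[0,0,0],"offset":[0.083,0,-0.03],"hand":-1}]'

```text
time_s: 3.4
eef_pos: [559.5, 56.2, 132.2]
ee_rot: [0.005, 0.976, -0.022, 0.216]
force: [-1.4, 0.4, -3.3]
grip_width: -0.0
grip_force: 2.0
```

Call:
arm_command --increments '[{"dr":[0,0,0],"offset":[0.06,0,-0.007],"hand":-1},{"dr":[0,0,0],"offset":[0.06,0,-0.007],"hand":-1},{"dr":[0,0,0],"offset":[0.06,0,-0.007],"hand":-1},{"dr":[0,0,0],"offset":[0.06,0,-0.007],"hand":-1},{"dr":[0,0,0],"offset":[0.05,0,-0.007],"hand":-1},{"dr":[0,0,0],"offset":[0,0,0],"hand":-1}]'

```text
time_s: 4.0
eef_pos: [590.3, 54.6, 150.1]
ee_rot: [0.005, 0.976, -0.022, 0.217]
force: [0.2, -0.3, 0.6]
grip_width: 0.004
grip_force: 0.0
```

```bash
python3 - <<'E'
from h import *
a=ctrl.capture("side")[:,:,::-1];b=ctrl.capture("top")[:,:,::-1]
cv2.imwrite("pics/side3.png",a);cv2.imwrite("pics/top3.png",b)
z=lambda i:cv2.resize(i,None,fx=5,fy=5,interpolation=cv2.INTER_CUBIC)
cv2.imwrite("pics/c3.png",np.hstack([z(a[150:250,205:285]),z(b[130:230,225:305])]))
E
```

```text
(no output)
```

View pics/c3.png

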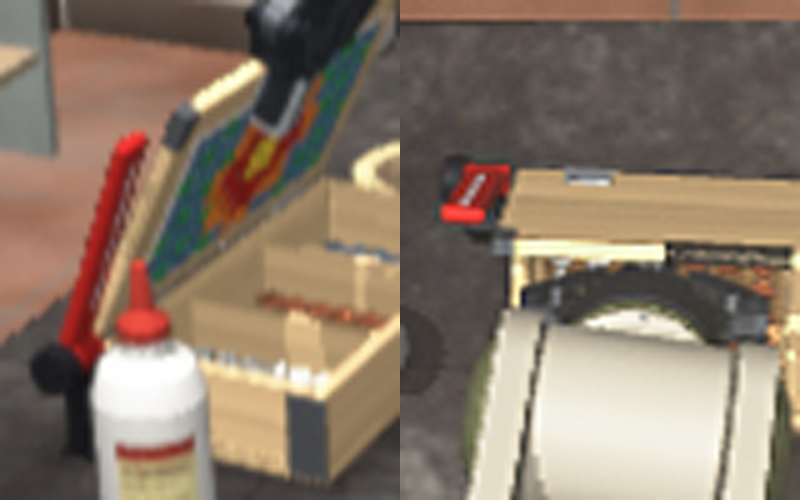

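The lid stands slightly shallower than the red arm. Its front-left corner guard is at about (182,122) in the left crop, and the red tip is at (132,140). I'll compare both with the model.

```bash
python3 - <<'E'
from h import *
b=np.load("b.npy")
z=lambda p:((p-[205,150])*5).round()
zt=lambda p:((p-[225,130])*5+[400,0]).round()
for a in(.95,1.0,1.05,1.1,1.15,1.2,1.25):
    print(a,"lid out/in side",z(proj("side",W(b,lidp(145,120,9,a)))),z(proj("side",W(b,lidp(145,120,0,a)))),"top out/in",zt(proj("top",W(b,lidp(145,120,9,a)))),zt(proj("top",W(b,lidp(145,120,0,a)))),
     "| set out/in side",z(proj("side",W(b,lidp(130,148,9,a)))),z(proj("side",W(b,lidp(130,148,0,a)))),"top in",zt(proj("top",W(b,lidp(130,148,0,a)))))
# red mask axis
for n in("side3","side0"):
    im=cv2.imread(f"pics/{n}.png");h=cv2.cvtColor(im,cv2.COLOR_BGR2HSV)
    m=((h[...,0]<6)|(h[...,0]>174))&(h[...,1]>170)&(h[...,2]>90);v,u=np.nonzero(m[172:215,205:240]);v=v+172;u=u+205
    for r in range(176,216,4):
        q=u[v==r]; print(r,(q.min(),q.max()) if len(q) else None,end=" ")
    print()
E
```

```text
0.95 lid out/in side [217. 135.] [231. 147.] top out/in [488. 286.] [489. 302.] | set out/in side [172. 177.] [186. 190.] top in [437. 286.]
1.0 lid out/in side [205. 125.] [220. 137.] top out/in [489. 273.] [489. 289.] | set out/in side [161. 168.] [176. 181.] top in [437. 274.]
1.05 lid out/in side [193. 117.] [208. 128.] top out/in [489. 259.] [489. 276.] | set out/in side [150. 160.] [165. 172.] top in [437. 263.]
1.1 lid out/in side [181. 109.] [196. 119.] top out/in [489. 246.] [489. 262.] | set out/in side [139. 153.] [154. 164.] top in [437. 251.]
1.15 lid out/in side [168. 101.] [184. 111.] top out/in [489. 232.] [489. 249.] | set out/in side [128. 146.] [143. 156.] top in [437. 239.]
1.2 lid out/in side [156.  94.] [171. 103.] top out/in [489. 217.] [489. 235.] | set out/in side [116. 140.] [132. 149.] top in [438. 226.]
1.25 lid out/in side [143.  88.] [159.  96.] top out/in [490. 203.] [489. 221.] | set out/in side [105. 135.] [120. 143.] top in [438. 214.]
176 None 180 (np.int64(228), np.int64(232)) 184 (np.int64(227), np.int64(229)) 188 (np.int64(225), np.int64(228)) 192 (np.int64(224), np.int64(227)) 196 (np.int64(223), np.int64(226)) 200 (np.int64(222), np.int64(225)) 204 (np.int64(221), np.int64(233)) 208 (np.int64(220), np.int64(234)) 212 (np.int64(219), np.int64(236)) 
176 None 180 (np.int64(228), np.int64(232)) 184 (np.int64(227), np.int64(229)) 188 (np.int64(225), np.int64(228)) 192 (np.int64(224), np.int64(227)) 196 (np.int64(223), np.int64(226)) 200 (np.int64(222), np.int64(225)) 204 (np.int64(221), np.int64(233)) 208 (np.int64(220), np.int64(234)) 212 (np.int64(219), np.int64(236))
```

Call:
arm_command --increments '[{"dr":[0,0,0],"offset":[0.03,0,0],"hand":-1},{"dr":[0,0,0],"offset":[0.03,0,0],"hand":-1},{"dr":[0,0,0],"offset":[0.02,0,0],"hand":-1},{"dr":[0,0,0],"offset":[0,0,0],"hand":-1},{"dr":[0,0,0],"offset":[0,0,0],"hand":-1}]'

```text
time_s: 4.6
eef_pos: [597.9, 54.4, 153.0]
ee_rot: [0.005, 0.976, -0.022, 0.216]
force: [-3.8, -0.7, -0.4]
grip_width: -0.003
grip_force: 1.6
```

```bash
python3 - <<'E'
from h import *
a=ctrl.capture("side")[:,:,::-1];b=ctrl.capture("top")[:,:,::-1]
cv2.imwrite("pics/side4.png",a);cv2.imwrite("pics/top4.png",b)
z=lambda i:cv2.resize(i,None,fx=10,fy=10,interpolation=cv2.INTER_CUBIC)
cv2.imwrite("pics/c4.png",np.hstack([z(a[165:225,210:250]),z(b[160:220,230:270])]))
E
```

```text
(no output)
```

View pics/c4.png

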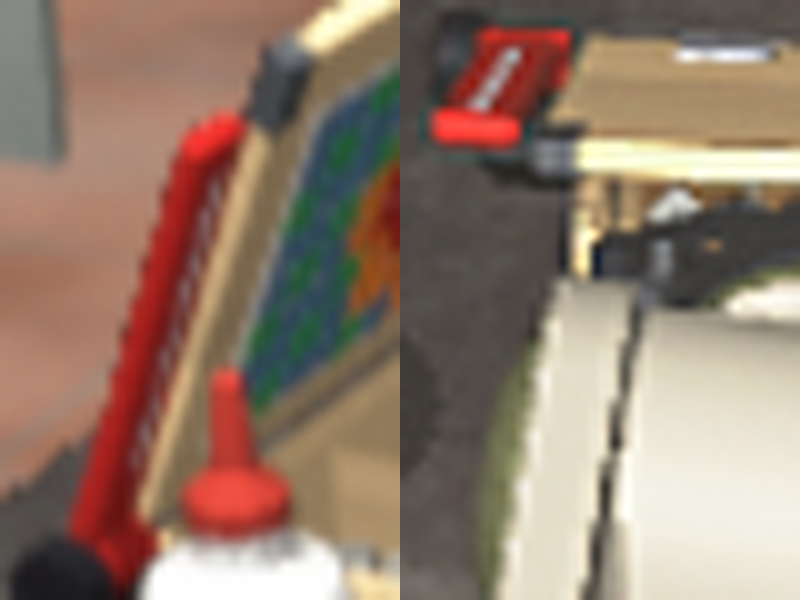

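In the side crop the red arm's left edge runs (85,510)–(185,150). The lid's light end face runs nearly parallel from about (150,500) to (255,140). In the top crop the lid edge is slightly lower (outer face row 138, red tip 111–145). I'll measure this at subpixel level.

```bash
python3 - <<'E'
from h import *
b=np.load("b.npy")
im=cv2.imread("pics/side4.png").astype(float)
g=im[...,1]
for r in range(182,214,4): print(r,[tuple(x) for x in im[r,216:242,[2,1]].T.astype(int)] if 0 else " ".join(f"{int(x[2])}/{int(x[1])}" for x in im[r,217:244]))
t=cv2.imread("pics/top4.png")
for c in(236,239,248,250,252,255): print(c," ".join(f"{int(x[2])}/{int(x[1])}" for x in t[166:182,c]))
for a in(1.1,1.15,1.2,1.25):
    P=lambda n,*q:proj(n,W(b,lidp(*q,a))).round(1)
    print(a,"top lid out/in y100",P("top",145,100,9),P("top",145,100,0),"set out/in y137",P("top",130,137,9),P("top",130,137,0))
    for nm,y,o in(("set out148",148,9),("set in126",126,0),("lid out",120,9),("lid in",120,0)):
        pts=np.array([proj("side",W(b,lidp(r,y,o,a))) for r in np.linspace(0,130,14)]);print("  ",nm,np.interp([182,190,198,206,212],pts[::-1,1],pts[::-1,0]).round(1))
E
```

```text
182 176/140 175/139 176/139 176/139 176/139 176/138 175/137 175/137 175/136 172/126 172/56 168/35 145/29 112/26 106/41 114/58 161/116 198/165 183/153 132/110 123/104 126/108 134/123 82/92 50/72 47/82 44/79
186 176/130 176/131 178/132 177/131 177/130 177/131 176/131 176/130 175/124 172/55 165/33 141/28 111/37 126/86 122/73 176/134 203/169 176/148 131/110 123/103 124/107 122/125 61/98 37/87 49/81 55/79 51/91
190 163/122 164/124 165/124 166/125 168/126 170/127 169/124 158/92 171/44 162/32 137/27 108/34 114/73 119/70 185/148 195/163 153/128 124/104 121/103 127/112 113/113 62/79 49/74 44/76 39/82 47/78 48/70
194 169/122 170/122 172/125 173/126 174/127 173/126 160/93 169/44 159/32 132/26 111/41 126/89 126/73 183/148 187/157 138/115 121/102 123/104 133/122 100/103 55/75 44/80 49/83 47/77 48/72 47/75 40/79
198 168/123 170/124 170/125 171/125 165/118 135/56 165/34 154/30 126/26 108/35 116/77 128/76 181/149 165/139 124/104 116/98 121/105 129/131 67/104 37/86 42/80 47/74 41/86 34/85 38/83 57/79 45/73
202 177/132 173/133 168/134 164/127 161/62 167/34 152/29 122/27 114/44 117/66 155/104 207/172 1
[... 1647 characters left out ...]
 226.6 223.7 220.7 218.5]
   set in126 [237.  234.  231.  228.  225.7]
   lid out [234.3 231.3 228.3 225.3 223. ]
   lid in [238.  235.  231.9 228.9 226.6]
1.2 top lid out/in y100 [250.8 173.8] [250.7 177.3] set out/in y137 [236.8 172. ] [236.8 175.5]
   set out148 [227.  224.6 222.2 219.8 218. ]
   set in126 [234.6 232.1 229.6 227.1 225.3]
   lid out [232.1 229.6 227.1 224.7 222.8]
   lid in [235.7 233.2 230.7 228.1 226.3]
1.25 top lid out/in y100 [250.9 171. ] [250.8 174.5] set out/in y137 [236.9 169.5] [236.8 173. ]
   set out148 [224.7 222.8 220.9 218.9 217.5]
   set in126 [232.4 230.4 228.4 226.4 224.9]
   lid out [230.  228.  226.1 224.1 222.6]
   lid in [233.5 231.5 229.5 227.4 225.9]
```

Setter is about 1.21–1.23 and the lid about 1.205, so I'll nudge it another 1.4 mm, back off and check unloaded.

Call:
arm_command --increments '[{"dr":[0,0,0],"offset":[0.012,0,0],"hand":-1},{"dr":[0,0,0],"offset":[0,0,0],"hand":-1},{"dr":[0,0,0],"offset":[-0.1,0,0],"hand":-1},{"dr":[0,0,0],"offset":[-0.2,0,0],"hand":-1},{"dr":[0,0,0],"offset":[-0.2,0,-0.2],"hand":-1},{"dr":[0,0,0],"offset":[0,0,-0.35],"hand":-1},{"dr":[0,0,0],"offset":[0,0,-0.35],"hand":-1},{"dr":[0,0,0],"offset":[0,0,0],"hand":-1}]'

```text
time_s: 5.5
eef_pos: [500.8, 58.8, 232.1]
ee_rot: [0.005, 0.975, -0.022, 0.222]
force: [1.0, -0.0, 0.1]
grip_width: 0.001
grip_force: 0.0
```

```bash
python3 - <<'E'
from h import *
a=ctrl.capture("side")[:,:,::-1];t=ctrl.capture("top")[:,:,::-1]
for r in(182,190,198,206): print(r," ".join(f"{int(x[2])}/{int(x[1])}" for x in a[r,217:240]))
for c in(236,237,248,251,300,325): print(c," ".join(f"{int(x[2])}/{int(x[1])}" for x in t[166:182,c]))
z=lambda i,f:cv2.resize(i,None,fx=f,fy=f,interpolation=cv2.INTER_CUBIC)
cv2.imwrite("pics/c5.png",np.hstack([z(a[150:250,200:320],3.3),z(t[150:250,225:345],3.3)]))
E
```

```text
182 178/141 178/141 177/140 178/141 177/139 177/140 177/138 177/139 176/138 175/128 174/57 170/35 146/30 113/26 107/42 115/57 162/117 198/165 159/134 129/109 126/106 132/116 129/125
190 165/124 166/126 167/126 168/126 170/128 172/129 170/125 160/92 172/44 164/32 137/27 109/36 116/75 120/70 184/147 184/154 133/112 122/103 125/106 138/127 85/95 55/75 57/83
198 169/123 172/126 173/126 172/126 167/120 137/56 167/34 156/31 126/26 109/36 118/79 128/78 180/149 152/128 118/99 118/100 129/115 130/133 60/98 38/86 50/80 58/81 49/88
206 175/129 175/126 170/117 163/59 167/35 149/30 117/27 110/46 123/79 170/122 203/169 152/127 133/113 138/107 180/68 192/62 184/59 154/66 105/97 106/100 121/104 123/103 107/91
236 84/64 114/50 152/48 145/42 145/67 237/57 252/84 255/66 131/59 80/86 81/77 84/78 84/77 85/78 84/79 85/79
237 132/46 148/40 145/38 148/89 178/140 227/67 251/82 255/65 141/56 76/79 74/72 85/80 88/81 86/80 87/81 85/79
248 194/166 171/148 169/144 171/146 176/149 161/138 122/104 216/184 246/246 248/250 209/190 152/127 176/150 198/169 189/158 231/209
251 186/157 171/144 167/140 170/145 172/144 174/146 173/143 203/174 248/252 247/250 254/251 139/122 103/87 105/89 117/100 119/101
300 175/147 174/147 180/151 179/152 169/142 166/140 169/143 177/150 195/164 67/56 102/102 252/239 150/138 121/97 173/131 172/135
325 92/88 155/135 205/191 173/149 173/145 172/146 168/143 167/140 173/148 179/149 174/141 251/255 248/249 255/255 147/156 161/119
```

View pics/c5.png

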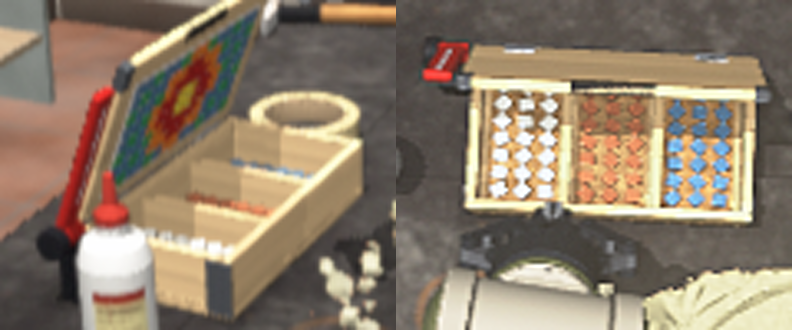

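The lid stands free at about 1.21, within about 0.01 rad of the red arm averaged over the two views. Nothing else has moved and the gripper is clear.

```bash
python3 -c "
from rig import ctrl
print(ctrl.finish_job())"
```

```text
the job is handed in; nothing more can be done
None
```

The lid stands by itself in line with the red arm (both about 1.21 rad, to roughly 0.02 in either camera view), nothing else was moved, and the job is handed in after about 5.6 s.

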